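# Tip the post offcut onto the marking-out board

## Robot

A 6-joint arm with a two-finger parallel gripper is mounted at the origin on the work surface. World frame = base frame: x ahead of the robot, y to its left, z up, the work surface at z = 0. Lengths are in m, angles in rad, forces in N, time in s.
With the tool pointing down it reaches from about 0.375 to 0.9 m from the base axis. Payload 3.1 kg.
Tool frame: the origin (TCP) lies between the finger pads; the fingertips stand 8 mm ahead of it and the grasp point (between the pads) lies 11 mm behind it; z points along the fingers, y is the line along which they close (so a half turn about z gives the same grasp; the last joint's range is limited). The gripper opens to 87 mm and grips with 3 to 60 N. Pads are 19 mm wide; open, the fingers measure 117 mm over their backs; the gripper's body (75 mm by 190 mm) begins 51 mm behind the grasp point.
Start: joints at [1.065, 0.527, 1.433, -0, 1.181, -0.178], TCP at [0.201, 0.592, 0.231] pointing down, gripper open.
Joint ranges: [-3.08, 3.08], [-0.75, 2.2], [0.22, 2.44], [-1.43, 4.57], [0, 2.65], [-2.85, 2.85]. Speed limits (rad/s): [2.79, 2.79, 3.14, 3.14, 3.14, 3.14].

## Interface

Orientations are given as a unit quaternion [x, y, z, w].
In Python, from rig import robot, vision, job gives the robot as it stands.
- The arm moves only by the shell command python3 -m handwheel 'ROWS' [OPENING] [FORCE]. ROWS is JSON, a list of rows, each a list of 4 numbers: the shift along the tool's x, y, z as a fraction of full scale, then the turn about the tool's z as a fraction of full scale. A call has 1 to 20 rows; each row is the pose to reach, as a shift and turn from the pose commanded when the call began, along the tool's axes at that moment, turning the shorter way round; what a row does not reach only later rows make up. Full scale, the value 1, is 300 mm for a shift and 2 pi rad for a turn. A row lasts 1/12 s, in which the tool goes at most 41.7 mm and 7.16 degrees, less where a joint would pass 70% of its speed; a pose out of reach is approached as far as the arm can. A call with a number of a shift or a turn outside -1 to 1 is refused whole. A call with a gripper value outside its range is refused whole. OPENING is the opening in per cent of the stroke, from 0 (shut) to 100 (fully open), set as the call begins (- or left out, the last holds). The fingers move at their own pace and stop on an object; FORCE is the grip in N (left out, the last holds). Time passes only in rows, so rows that repeat a pose let the fingers close. It gives the time, the measured TCP pose, the force, the opening and the grip force at its end, in the units of the state.
- robot.get_obs(): the state, without advancing time (a new reading comes with each control period).
- vision.camera(name): name is "scene" or "top" or "wrist"; returns a dict with "frame" (400x640x3 uint8, red, green, blue), "K" (3x3 intrinsics, pixels), "cam_to_world" (4x4, takes a point from camera to world coordinates); the wrist camera has in their place "hand_eye" (4x4, takes a point from camera to tool coordinates, whose origin is the TCP and whose axes are the flange's). Camera axes: x right, y down, z forward; pixel columns grow to the right and rows downward; lengths in m; the calibration is good to about 2 mm. A picture is of the moment at which its call begins: read the wrist's pose just before it. There is no depth.
- job.hand_in(): hands the job in; it is judged then, once.
Trained networks look in the newest picture that a camera, given by its name, has taken for a name from the list of things; names that differ only in an ending like _2 or _b are one class to them, and where a whole thing is asked for, a point or a joint stands for the part that bears it (a point fixed in the world has none). Each returns a list of dicts, best first, with "conf" (0 to 1); they miss things now and then, are a little off and sometimes report something else, mostly with a low value. They report only what shows in the picture. A call takes as long as a camera call.
- vision.look_for(camera, label): "point" ([row, column] in pixels, amid what is visible of it).
- vision.outline_of(camera, label): "mask" (400x640 bool, what is visible of it) and "point" ([row, column] in pixels, amid what is visible of it).
The state is a dict: "time": time; "q": joint angles; "joint_velocities": joint speeds; "joint_torque": joint torques, N m; "position": TCP position; "tool_rot": TCP orientation; "ft_force": force on the tool from outside, world axes, zero at the start; "moment": the same for the moment, N m; "grip_width": finger opening in m; "grip_force": force on a finger pad.
Only numpy, scipy, OpenCV 4.12 (cv2) and the standard library are available. Lean on these libraries where they do the work, as an engineer would, in place of code of your own. Each camera call takes 0.05 s, during which the arm holds its last target. There are 200 camera calls.

## Task

Lay the tall post offcut down on the marking-out board: slide it up against the board's dark front edge, which serves as a low fence, then push it near its top so that it tips over that edge and comes to lie flat and squarely on the board, on the face that was towards the board. Leave the short offcut of the same post standing where it is.

Things in the scene. Friction and masses are not known exactly. Their poses are not given: they have to be found in the camera images.
- tall_block: pine post offcut, 95 mm (x) x 70 mm (y), 105 mm tall (z), 0.24 to 0.5 kg, loose, standing on end on the bench, 25 to 75 mm short of the board's dark edge, up to 7 degrees out of square. Origin: its middle; z along its length (up), y roughly towards the board. Pushed at mid height or lower it slides; at the edge, pushed about 90 mm up, it tips and falls by itself from about 45 degrees
- short_block: the shorter offcut of the same post, 95 x 70 mm and 50 mm tall, loose, standing beside the tall one before the same edge, to its left or its right, 30 mm or more apart from it. Origin: its middle, z up. Not to be disturbed
- marking_board: pale board fixed on the bench, 380 mm long (x), 240 mm deep (y), 12 mm thick; an 18 mm dark strip, flush with its top, lines the edge facing the offcuts: the low fence. Origin: at bench height under the middle of that outer edge; x along the edge, y away from the offcuts across the board, z up. A loose try square lies at the back of its +x end, 135 mm or more behind the edge

How it is judged:
At the end, for the whole second after the job is handed in: The tall block rests on the board, the face that was towards the board down within 10 degrees, its length square to the dark edge within 12 degrees, its middle 15 to 85 mm behind that edge, within 150 mm of the board's middle lengthwise and 43 to 51 mm above the bench (angle between tall_block's own y axis and vertical above 2.96 rad and angle between the z axis of tall_block and the y axis of marking_board, either way round below 0.21 rad and y of tall_block in the frame of marking_board between 0.015 and 0.085 m and x of tall_block in the frame of marking_board between -0.15 and 0.15 m and z of tall_block in the frame of marking_board between 0.043 and 0.051 m and linear speed of tall_block below 0.02 m/s); the robot touches nothing.
It fails at once if the short offcut is shifted by more than 15 mm or tipped (distance of short_block from where it was at the start of the episode above 0.015 m or angle between short_block's own z axis and vertical above 0.25 rad).
It also fails if it takes over 37 s, if anything falls off the work surface, if the arm or the gripper's body presses on something with over 40 N, if the wrist force passes 120 N, or if a joint passes its speed limit or range.

## Working session

There is one attempt and no reset: what is moved stays moved. The work goes in short steps, Python scripts to look and compute and a shell command to move; the robot and the scene stay as the last step left them, time stands still between calls to the robot, and variables do not carry over. Pictures are saved under pics/ and viewed, at most 10 in all, crops included, and the job is handed in when it is done.

```bash
ls; mkdir -p pics; python3 - <<'E'
from rig import robot, vision, job
import cv2, numpy as np
o=robot.get_obs(); print(o['time'],o['position'],o['tool_rot'],o['grip_width'])
ims=[]
for c in ["scene","top"]:
    d=vision.camera(c); print(c,d['K'].tolist() if hasattr(d['K'],'tolist') else d['K'],np.round(d['cam_to_world'],4).tolist())
    cv2.imwrite(f"pics/{c}0.png",cv2.cvtColor(d['frame'],cv2.COLOR_RGB2BGR))
    for l in ["tall_block","short_block","marking_board"]:
        r=vision.outline_of(c,l)
        for k in r[:2]:
            cnt,_=cv2.findContours(k['mask'].astype('uint8'),0,2)
            m=max(cnt,key=cv2.contourArea)
            print(c,l,round(k['conf'],2),k['point'],cv2.approxPolyDP(m,4,True)[:,0].tolist())
E
```

```text
pics
0.0 [0.20024893 0.59130607 0.22957784] [ 1.62646655e-01  9.86683799e-01 -1.01047302e-03 -3.53336437e-04] 0.08693864759383928
scene [[509.8121281829951, 0.0, 322.61423998777525], [0.0, 509.8121281829951, 198.15308157227247], [0.0, 0.0, 1.0]] [[0.6157, 0.6605, -0.4297, 0.8231], [0.7879, -0.5248, 0.3222, -0.2879], [-0.0127, -0.5369, -0.8435, 0.6189], [0.0, 0.0, 0.0, 1.0]]
scene tall_block 0.91 [146.3, 271.5] [[281, 95], [234, 108], [260, 200], [305, 187], [302, 144]]
scene short_block 0.94 [251.3, 318.8] [[327, 204], [281, 225], [284, 244], [315, 295], [358, 277], [361, 256]]
scene marking_board 0.84 [174.6, 431.7] [[436, 55], [309, 97], [422, 302], [579, 233], [565, 215], [524, 235], [504, 238], [500, 229], [505, 223], [538, 209], [490, 142], [502, 138], [555, 201]]
top [[401.6384401206894, 0.0, 324.0206972550276], [0.0, 401.6384401206894, 206.4406291308411], [0.0, 0.0, 1.0]] [[0.0207, -0.9839, 0.1776, 0.4318], [-0.9998, -0.0218, -0.0044, -0.0445], [0.0082, -0.1775, -0.9841, 0.6883], [0.0, 0.0, 0.0, 1.0]]
top tall_block 0.8 [287.0, 342.5] [[331, 247], [310, 309], [354, 325], [375, 263]]
top short_block 0.64 [186.8, 365.0] [[349, 156], [337, 214], [376, 221], [387, 165]]
```

View pics/scene0.png

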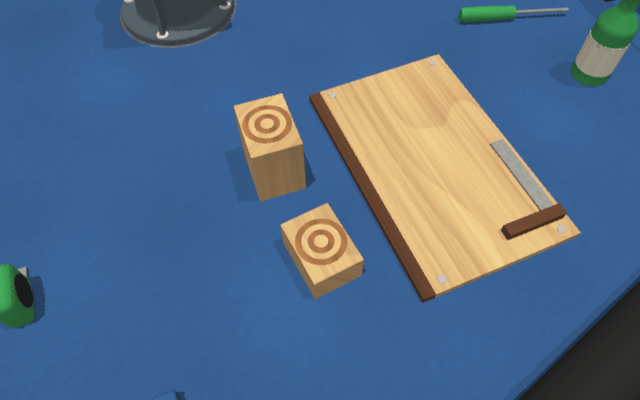

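View pics/top0.png

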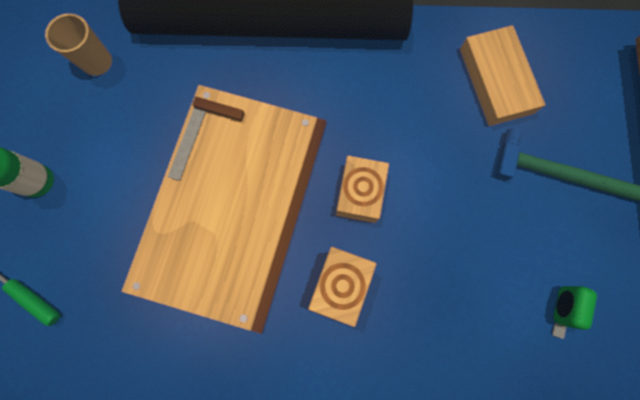

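The tall block (top face at about 342,287 in the top view) is the one nearer the robot. The short block is at about (365,187). The dark edge runs from (325,120) to (263,332). The network outlines match the pictures, so I'll fit the poses next.

```bash
cat > h.py <<'E'
from rig import robot, vision, job
import cv2, numpy as np
from scipy.optimize import minimize, least_squares
from scipy.spatial.transform import Rotation as R
def proj(P,d):
    c=np.linalg.inv(d['cam_to_world']); p=P@c[:3,:3].T+c[:3,3]; p=p@d['K'].T; return p[:,:2]/p[:,2:]
def ray(uv,d,z):
    r=d['cam_to_world'][:3,:3]@np.linalg.solve(d['K'],[*uv,1]); t=d['cam_to_world'][:3,3]; return t+r*(z-t[2])/r[2]
def box(x,y,a,h,z0=0):
    s=np.array([[i*.0475,j*.035,k*h+z0] for i in(-1,1) for j in(-1,1) for k in(0,1)])
    m=R.from_euler('z',a).as_matrix(); return s@m.T+[x,y,0]
def fit(views,x0,h):
    def cost(p):
        c=0
        for d,m in views:
            q=cv2.convexHull((proj(box(*p,h),d)*16).astype(np.int32)); im=np.zeros(m.shape,np.uint8)
            cv2.fillConvexPoly(im,q,1,shift=4); c+=1-(im&m).sum()/(im|m).sum()
        return c
    S=np.array(x0)+np.array([[0,0,0],[.02,0,0],[0,.02,0],[0,0,.2]])
    r=minimize(cost,x0,method='Nelder-Mead',options=dict(initial_simplex=S,xatol=1e-4,fatol=1e-4)); return r.x,r.fun
E
python3 - <<'E'
from h import *
ds={c:0 for c in("top","scene")}; M={}
for c in ds:
    ds[c]=vision.camera(c)
    for l in("tall_block","short_block"): M[c,l]=vision.outline_of(c,l)[0]['mask'].astype(np.uint8)
A=[ray((325,120),ds['top'],.012),ray((311,96),ds['scene'],.012)]; B=None
far=[ray((325,120),ds['top'],.012),ray((423,300),ds['scene'],.012)]
near=[ray((263,332),ds['top'],.012),ray((310,97),ds['scene'],.012)]
print('far',np.round(far,4),'near',np.round(near,4))
f=np.mean(far,0);n=np.mean(near,0);print('len',np.linalg.norm(f-n))
bo=(f+n)/2;yaw=np.arctan2(*(f-n)[1::-1]);print('board',bo,yaw,np.degrees(yaw))
rb=R.from_euler('z',yaw).as_matrix()
np.savez('board.npz',o=bo,yaw=yaw)
for l,h in(("tall_block",.105),("short_block",.05)):
    g=ray(vision.look_for("top",l)[0]['point'][::-1],ds['top'],h)
    p,e=fit([(ds[c],M[c,l]) for c in ds],[g[0],g[1],yaw],h)
    print(l,p,e,'in board',(np.array([p[0],p[1],0])-bo)@rb,np.degrees(p[2]-yaw))
o=robot.get_obs();print(R.from_quat(o['tool_rot']).as_matrix().round(3))
E
```

```text
far [[ 0.7102 -0.046   0.012 ]
 [ 0.7108 -0.0508  0.012 ]] near [[0.3453 0.0469 0.012 ]
 [0.3486 0.0472 0.012 ]]
len 0.3758736538260879
board [ 0.52871643 -0.0006707   0.012     ] -0.2568439285711402 -14.716073100685914
tall_block [ 0.42241018 -0.07721215 -0.34290493] 0.0845361536856728 in board [-0.08337527 -0.10103552 -0.012     ] -4.930932048148561
short_block [ 0.58236017 -0.11150139 -0.18269829] 0.10713993691743284 in board [ 0.08003828 -0.09356798 -0.012     ] 4.2482321375005
[[-0.947  0.321  0.   ]
 [ 0.321  0.947  0.   ]
 [-0.     0.    -1.   ]]
```

```bash
python3 -m handwheel '[[-0.91,-0.607,0,0.239],[-0.91,-0.607,0,0.239],[-0.91,-0.607,0,0.239],[-0.91,-0.607,0,0.239],[-0.91,-0.607,0,0.239],[-0.91,-0.607,0,0.239],[-0.91,-0.607,0,0.239],[-0.91,-0.607,0,0.239],[-0.91,-0.607,0,0.239],[-0.91,-0.607,0,0.239],[-0.91,-0.607,0,0.239],[-0.91,-0.607,0,0.239],[-0.91,-0.607,0,0.239],[-0.91,-0.607,0,0.239]]' 69; cat >> h.py <<'E'
b=np.load('board.npz') 
def state():
    o=robot.get_obs(); m=R.from_quat(o['tool_rot']).as_matrix(); rb=R.from_euler('z',float(b['yaw'])).as_matrix()
    print('t',round(o['time'],2),'board xy',((np.array(o['position'])-b['o'])@rb)[:2].round(4),'z',round(o['position'][2],4),'yaw err deg',np.degrees(np.arctan2(m[1,1],m[0,1])-b['yaw']).round(2),'F',np.round(np.array(o['ft_force'])@rb,1),'w',round(o['grip_width'],4),'tilt',np.round(m[2,:2],3)); return o,m
E
python3 -c "from h import *; state()"
```

```text
time: 1.97
position: [0.4008, 0.3318, 0.2307]
tool_rot: [0.791, 0.612, 0.0, 0.0]
ft_force: [-0.3, 0.3, 0.3]
grip_width: 0.0602
grip_force: 0.0
t 1.97 board xy [-0.2082  0.2891] z 0.2307 yaw err deg 0.12 F [-0.3  0.2  0.3] w 0.0602 tilt [0. 0.]
```

```bash
python3 -m handwheel '[[-1,0.417,0,0],[-1,0.417,0,0],[-1,0.417,0,0],[-1,0.417,0,0],[-1,0.417,0,0],[-1,0.417,0,0],[-1,0.417,0,0],[-1,0.417,0,0],[-1,0.417,0,0]]' ; python3 -m handwheel '[[-0.59,0,0,0],[-0.59,0,0,0],[-0.59,0,0,0],[-0.59,0,0,0],[-0.59,0,0,0],[-0.59,0,0,0],[-0.59,0,0.58,0],[-0.59,0,0.58,0],[-0.59,0,0.58,0],[-0.59,0,0.58,0],[-0.59,0,0.58,0],[-0.59,0,0.58,0],[-0.59,0,0.58,0]]'
python3 - <<'E'
from h import *
state()
for c in("top","scene"):
    d=vision.camera(c); cv2.imwrite(f"pics/{c}1.png",cv2.cvtColor(d['frame'],cv2.COLOR_RGB2BGR))
E
```

```text
time: 2.72
position: [0.4475, 0.0044, 0.2311]
tool_rot: [0.793, 0.609, 0.0, 0.002]
ft_force: [0.8, -1.4, 0.5]
grip_width: 0.0602
grip_force: 0.0
time: 3.8
position: [0.4007, -0.1604, 0.0573]
tool_rot: [0.791, 0.611, 0.0, -0.0]
ft_force: [0.7, -0.2, 0.9]
grip_width: 0.0598
grip_force: 0.0
t 3.8 board xy [-0.0833 -0.187 ] z 0.0573 yaw err deg 0.08 F [ 0.7 -0.   0.9] w 0.0598 tilt [0. 0.]
```

View pics/scene1.png

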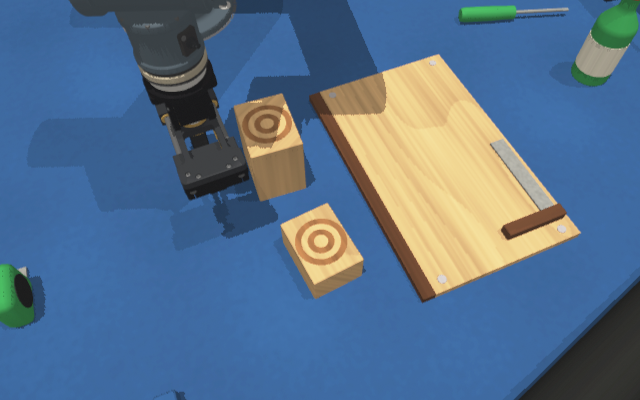

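The gripper is behind the tall block and clear of it. I'll slide the block slowly to just short of the fence.

```bash
python3 -m handwheel '[[0.05,0,0.015,0],[0.09,0,0.015,0],[0.11,0,0.015,0],[0.125,0,0.015,0],[0.14,0,0.015,0],[0.155,0,0.015,0],[0.17,0,0.015,0],[0.185,0,0.015,0],[0.2,0,0.015,0],[0.215,0,0.015,0],[0.23,0,0.015,0],[0.245,0,0.015,0],[0.26,0,0.015,0],[0.275,0,0.015,0],[0.29,0,0.015,0],[0.305,0,0.015,0],[0.32,0,0.015,0],[0.32,0,0.015,0]]'
cat > look.py <<'E'
from h import *
import sys
n=sys.argv[1]; state(); V=[]; rb=R.from_euler('z',float(b['yaw'])).as_matrix()
for c in("top","scene"):
    d=vision.camera(c); cv2.imwrite(f"pics/{c}{n}.png",cv2.cvtColor(d['frame'],cv2.COLOR_RGB2BGR))
    r=vision.outline_of(c,"tall_block")
    for k in r[:1]: print(c,k['conf'],k['point'],int(k['mask'].sum()))
    if c=="scene":
        m=r[0]['mask'].astype(np.uint8); g=ray(r[0]['point'][::-1],d,.08)
        p,e=fit([(d,m)],[g[0],g[1],float(b['yaw'])],.105)
        print('tall fit scene',e,'board',((np.array([p[0],p[1],0])-b['o'])@rb)[:2].round(4),np.degrees(p[2]-b['yaw']).round(1))
E
python3 look.py 2
```

```text
time: 5.4
position: [0.4243, -0.0674, 0.052]
tool_rot: [0.792, 0.611, -0.0, -0.001]
ft_force: [0.0, -0.4, 0.1]
grip_width: 0.0604
grip_force: 0.0
t 5.4 board xy [-0.084  -0.0911] z 0.052 yaw err deg -0.0 F [ 0.1 -0.4  0.1] w 0.0604 tilt [ 0.    -0.001]
scene 0.84 [127.9, 324.8] 3056
tall fit scene 0.46894736842105267 board [-0.0834 -0.0446] -6.1
```

View pics/scene2.png

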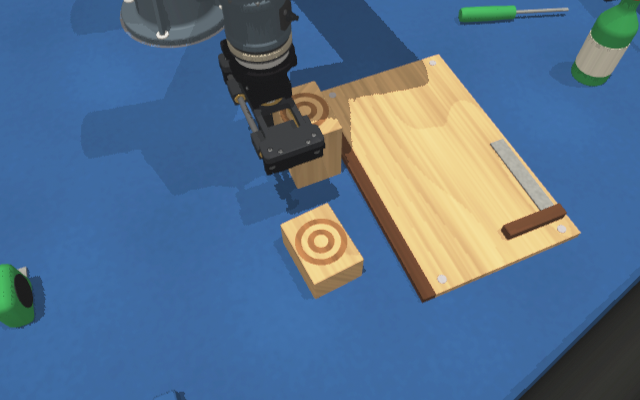

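The block is still upright and its base is near the fence at about (343,170). I'll close the last centimetre slowly and watch the force.

```bash
python3 -m handwheel '[[0.007,0,0,0],[0.014,0,0,0],[0.02,0,0,0],[0.026,0,0,0]]'|grep -E "pos|force:"; python3 -m handwheel '[[0.007,0,0,0],[0.012,0,0,0]]'|grep -E "pos|force:";  python3 -m handwheel '[[0.006,0,0,0],[0.01,0,0,0]]'|grep -E "pos|force:"; python3 look.py 3
```

```text
position: [0.4266, -0.0609, 0.052]
ft_force: [-0.5, -1.8, -0.2]
grip_force: 0.6
position: [0.4275, -0.0573, 0.0521]
ft_force: [-0.1, -1.9, -1.2]
grip_force: 0.6
position: [0.4281, -0.0551, 0.0523]
ft_force: [-6.3, -12.5, 6.8]
grip_force: 6.7
t 6.27 board xy [-0.0835 -0.0782] z 0.0523 yaw err deg 0.01 F [ -2.9 -13.6   6.8] w 0.0598 tilt [-0.001  0.   ]
scene 0.84 [125.4, 332.2] 3030
tall fit scene 0.47551838299355287 board [-0.0832 -0.0332] -5.5
```

View pics/top3.png

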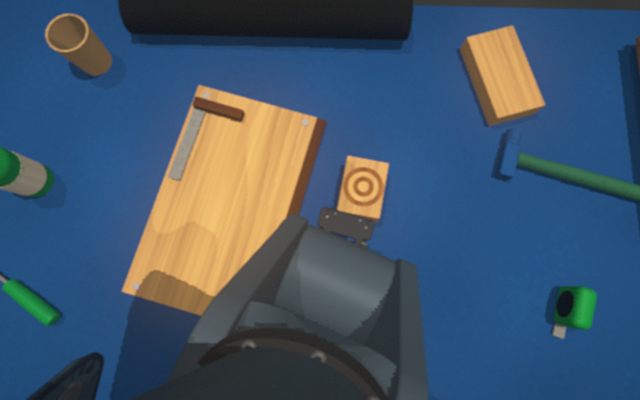

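The finger force shows the block is now against the fence. The next steps are to back off, raise to about 90 mm and tip it.

```bash
python3 -m handwheel '[[-0.04,0,0,0],[-0.04,0,-0.08,0],[-0.04,0,-0.155,0],[-0.04,0,-0.155,0]]'|grep -E "pos|force:"; python3 -m handwheel '[[0.03,0,0,0],[0.045,0,0,0],[0.06,0,0,0],[0.075,0,0,0],[0.09,0,-0.005,0],[0.105,0,-0.01,0],[0.12,0,-0.015,0],[0.135,0,-0.02,0]]'|grep -E "pos|force:"; python3 look.py 4
```

```text
position: [0.4268, -0.0666, 0.1011]
ft_force: [0.4, -0.5, -0.5]
grip_force: 0.0
position: [0.4354, -0.0264, 0.1046]
ft_force: [-0.7, -1.8, 2.3]
grip_force: 1.3
t 7.47 board xy [-0.0837 -0.0486] z 0.1046 yaw err deg -0.04 F [-0.2 -1.9  2.3] w 0.0604 tilt [ 0.    -0.001]
scene 0.68 [140.0, 331.9] 3586
tall fit scene 0.5117994100294985 board [-0.0654 -0.0194] 44.1
```

View pics/scene4.png

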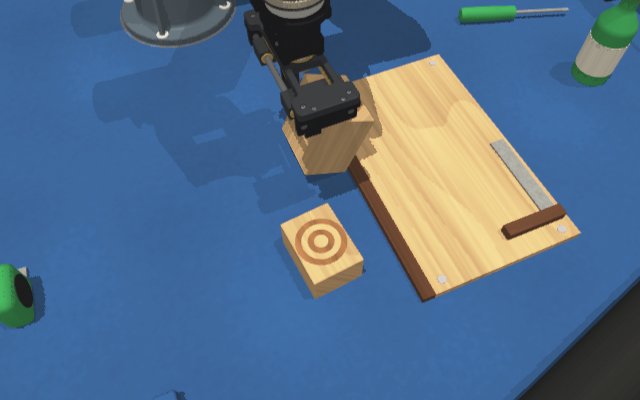

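The block is tilting over the fence squarely, with its base at about (320,172). I'll keep pushing.

```bash
python3 -m handwheel '[[0.015,0,-0.005,0],[0.03,0,-0.01,0],[0.045,0,-0.015,0],[0.06,0,-0.02,0],[0.075,0,-0.025,0],[0.09,0,-0.03,0],[0.105,0,-0.03,0],[0.12,0,-0.03,0],[0.13,0,-0.03,0],[0.13,0,-0.03,0]]'|grep -E "pos|force:"; python3 -m handwheel '[[0,0,-0.1,0],[-0.1,0,-0.3,0],[-0.3,0,-0.4,0],[-0.45,0,-0.4,0],[-0.45,0,-0.4,0],[-0.45,0,-0.4,0],[-0.45,0,-0.4,0],[-0.45,0,-0.4,0]]'|grep -E "pos|force:"; python3 look.py 5
```

```text
position: [0.4455, 0.0113, 0.1135]
ft_force: [-1.2, -0.0, 0.3]
grip_force: 0.0
position: [0.4104, -0.1195, 0.2332]
ft_force: [-0.2, -0.6, -0.0]
grip_force: 0.0
t 9.17 board xy [-0.0842 -0.1449] z 0.2332 yaw err deg -0.15 F [-0.  -0.6 -0. ] w 0.06 tilt [ 0.001 -0.001]
top 0.71 [265.6, 264.1] 4580
scene 0.75 [119.9, 350.0] 6370
tall fit scene 0.19593837535014003 board [-0.0744  0.0177] 24.3
```

View pics/scene5.png

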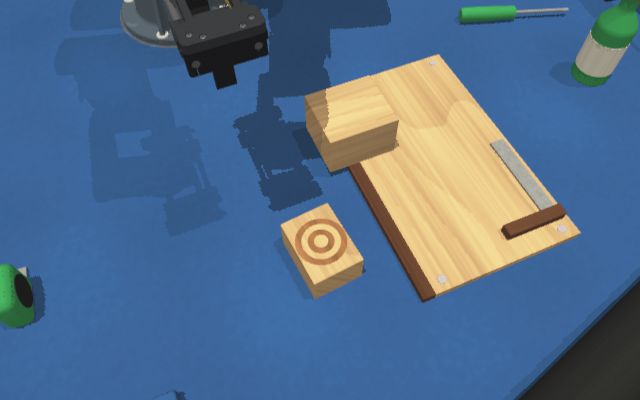

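The block lies flat on the board, with its visible face corners at about (305,97), (331,171) and (397,123). The short one hasn't moved. I'll check the position and squareness.

```bash
python3 - <<'E'
import h; from h import *
def box2(x,y,a,hh):
    s=np.array([[i*.0475,j*.0525,k*.07+.012] for i in(-1,1) for j in(-1,1) for k in(0,1)])
    return s@R.from_euler('z',a).as_matrix().T+[x,y,0]
h.box=box2; V=[]; rb=R.from_euler('z',float(b['yaw'])).as_matrix()
for c in("top","scene"):
    d=vision.camera(c); V.append((d,vision.outline_of(c,"tall_block")[0]['mask'].astype(np.uint8)))
g=b['o']+rb@[-.083,.04,0]
for v in(V,V[1:]):
    p,e=fit(v,[g[0],g[1],float(b['yaw'])],.07)
    print(e,((np.array([p[0],p[1],0])-b['o'])@rb)[:2].round(4),np.degrees(p[2]-b['yaw']).round(1))
E
```

```text
0.08373395379927306 [-0.0835  0.0225] -0.3
0.03712052900510976 [-0.0832  0.0216] 0.3
```

It's square and flat, but its middle is only about 22 mm behind the edge, and the limit is 15 mm. A gentle 14 mm push on the rear end will add margin.

```bash
python3 -m handwheel '[[0,0,0.13,0],[0,0,0.26,0],[0,0,0.39,0],[0,0,0.52,0],[0,0,0.617,0],[0.08,0,0.617,0],[0.16,0,0.617,0],[0.24,0,0.617,0],[0.3,0,0.617,0],[0.32,0,0.617,0],[0.335,0,0.617,0],[0.35,0,0.617,0],[0.365,0,0.617,0],[0.38,0,0.617,0],[0.395,0,0.617,0],[0.395,0,0.617,0]]'|grep -E "pos|force:"; python3 -m handwheel '[[-0.05,0,0,0],[-0.15,0,0,0],[-0.25,0,0,0],[-0.3,0,-0.1,0],[-0.3,0,-0.2,0],[-0.3,0,-0.3,0],[-0.3,0,-0.4,0],[-0.3,0,-0.5,0],[-0.3,0,-0.5,0],[-0.3,0,-0.5,0]]'|grep -E "pos|force:"
python3 - <<'E'
import h; from h import *
def box2(x,y,a,hh):
    s=np.array([[i*.0475,j*.0525,k*.07+.012] for i in(-1,1) for j in(-1,1) for k in(0,1)])
    return s@R.from_euler('z',a).as_matrix().T+[x,y,0]
h.box=box2; rb=R.from_euler('z',float(b['yaw'])).as_matrix()
d=vision.camera("scene"); V=[(d,vision.outline_of("scene","tall_block")[0]['mask'].astype(np.uint8))]
cv2.imwrite("pics/scene6.png",cv2.cvtColor(d['frame'],cv2.COLOR_RGB2BGR))
g=b['o']+rb@[-.083,.035,0]; p,e=fit(V,[g[0],g[1],float(b['yaw'])],.07)
print(e,((np.array([p[0],p[1],0])-b['o'])@rb)[:2].round(4),np.degrees(p[2]-b['yaw']).round(1)); state()
E
```

```text
position: [0.4414, -0.005, 0.0485]
ft_force: [0.2, 0.3, -0.8]
grip_force: 0.0
position: [0.4192, -0.0929, 0.2]
ft_force: [-0.2, 0.2, -0.0]
grip_force: 0.0
0.0519460851128275 [-0.0828  0.0341] -1.5
t 11.83 board xy [-0.0843 -0.1166] z 0.1979 yaw err deg -0.07 F [-0.   0.1 -0.8] w 0.0601 tilt [ 0.    -0.001]
```

View pics/scene6.png

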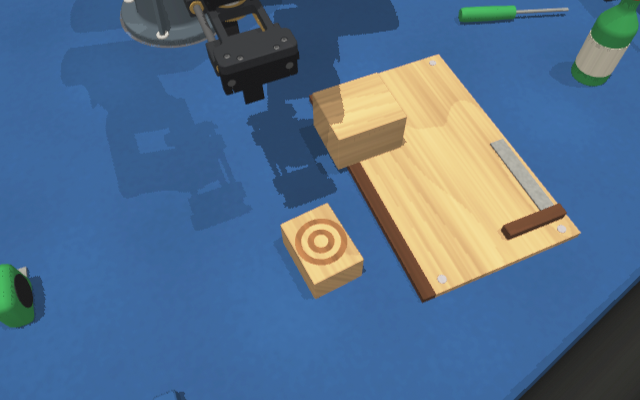

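The block lies flat and square, with its middle 34 mm behind the edge. The gripper is clear and the short block is undisturbed at about (320,250).

```bash
python3 -c "
from rig import job; print(job.hand_in())"
```

```text
the job is handed in; nothing more can be done
None
```

The tall block lies flat on the board, about 1.5° out of square with its middle about 34 mm behind the dark edge; the short offcut still stands where it was, and I've handed the job in (no verdict shown).

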